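Unlatch the finds transport case

TASK

Open the latch of the grey transport case: press the release button on its lid gently so that the T-handle pops up, then turn the handle counter-clockwise (seen from above) just until the latch lets go and the lid springs ajar, without forcing the handle hard against its end stop. Then let go of the handle and leave everything else on the table and on the lid where it is.

Things in the scene. Friction and masses are not known exactly. Their poses are not given: they have to be found in the camera images.
- tub: lower half of the grey transport case, fixed, 300 mm (its x) by 360 mm (its y), 110 mm high; 142 mm with the lid. Origin: centre of its underside, on the table. x points from the front (robot side, where the handle is) to the hinge side, y left. The latch keeper and the handle's end stop are hidden in it; more than 40 N there (about 1 N m on the handle) damages the latch
- button: release button: upright round dark steel cap, 26 mm across, 14 mm proud of the lid, 85 mm to the left (case's +y) of the T-handle's axis. Origin: centre of its top face. Travel 7 mm down: 2 N to start, about 5 N at the bottom, trips at 5 mm, springs back. More than 25 N harms it. The flat 34 mm disc, 4 mm high, on the handle's other side is only a breather valve
- tee_bar (a point): centre of the T-handle's steel cross-bar, on its vertical turning axis, 75 mm in front of the case's centre. Bar 92 mm long (along this point's y), 18 wide (x), 14 high (z), on a 14 mm round stem. At the start it lies caught in a dish 34 by 112 mm, its top 2 mm below the lid's top face (142 mm above the table), and cannot turn. Its axes turn with the handle
- tee (a joint): how far the T-handle has popped up, m: 0 down in its dish, 0.036 fully out (then 20 mm of free height between bar and lid). Tripping the button frees it and it springs up by itself. A spring holds it out with about 3 N; it can be pushed down
- spindle (a joint): turn of the T-handle, rad: 0 latched (bar along the case's y), growing counter-clockwise seen from above. It stays where it is left and takes about 0.1 to 0.2 N m to turn. The latch lets go somewhere between 0.5 and 1.3 rad, different each time and not to be seen; a hard end stop follows about 0.2 rad after that point
- lid (a joint): opening of the lid about the hinge on its far edge, rad: 0 to 0.005 shut, 0.08 ajar against its stay. When the latch lets go the lid springs up by itself, lifting handle and button about 18 mm (with about 5 N at the handle). A hand still holding the handle or over the lid can keep it as low as 0.012; it rises fully when let go
- frame_small: bystander: black framed box of finds, 75 by 95 mm, 16 mm high, lying on the far half of the lid; origin under its centre
- stone_flat: bystander: flat grey stone, 68 mm across, 22 mm high, on the far half of the lid; origin under its centre
- handstone: bystander: tan round stone, 96 mm across, 50 mm high, left on the table; origin under its centre
- frame_big: bystander: pale wood framed box of finds, 150 by 200 mm, 22 mm high, right on the table; origin under its centre
- sherd_tray: bystander: cardboard tray 100 by 140 mm, 35 mm high, left on the table; origin under its centre
- dust_brush: bystander: flat brush with a wooden handle lying right of the case on the table

How it is judged (in metres and radians):
On the way, in this order (a step that is already met when the one before it is completed fails the run):
1. the T-handle has popped up while still in its latched direction (value of joint tee above 0.025 m and value of joint spindle below 0.15 rad), for 0.1 s.
2. the handle has been turned and the lid has begun to rise (value of joint spindle above 0.4 rad and value of joint lid above 0.012 rad), for 0.1 s.
At the end, for the whole second after the job is handed in: the lid stands ajar by itself (more than 0.06 rad), at rest, the T-handle out by more than 25 mm and turned by more than 0.4 rad (value of joint lid above 0.06 rad and value of joint tee above 0.025 m and value of joint spindle above 0.4 rad and velocity of joint lid below 0.05 rad/s); the robot touches nothing.
It fails at once if the button was pressed with more than 25 N (contact force between button and anything else above 25 N).
It fails at once if the handle was forced: more than 40 N on the keeper or the end stop in the tub (contact force between tub and anything else above 40 N).
It fails at once if a bystander was moved by more than 30 mm (distance of any of frame_small, stone_flat, handstone, frame_big, sherd_tray, dust_brush from where it was at the start of the episode above 0.03 m).
It also fails if it takes over 67 s, if anything falls off the work surface, if the arm or the gripper's body presses on something with over 40 N, if the wrist force passes 120 N, or if a joint passes its speed limit or range.

ROBOT

A 6-joint arm with a two-finger parallel gripper is mounted at the origin on the work surface. World frame = base frame: x ahead of the robot, y to its left, z up, the work surface at z = 0. Lengths are in mm, angles in rad, forces in N, time in s.
With the tool pointing down it reaches from about 325 to 925 mm from the base axis. Payload 3.1 kg.
Tool frame: the origin (TCP) lies on the centre line of the jaws, within the pads' length; the fingertips stand 8 mm ahead of it and the grasp point (between the pads) lies 11 mm behind it; z points along the fingers, y is the direction in which the jaws open and shut (so a half turn about z gives the same grasp; the last joint's range is limited). The gripper opens to 85 mm and grips with 20 to 120 N. Pads are 22 mm wide; open, the fingers measure 114 mm over their backs; the gripper's body (76 mm by 85 mm) begins 54 mm behind the grasp point. The pads swing forward as they close: fully open they stand 13 mm farther back than shut.
Start: joints at [1.196, 0.217, 1.613, -0, 1.311, -0.112], TCP at [162.347, 603.559, 239.3] pointing down, gripper open.
Joint ranges: [-2.75, 2.75], [-0.78, 2.1], [0.31, 2.55], [-1.13, 4.27], [0.13, 2.63], [-2.58, 2.58]. Speed limits (rad/s): [2.79, 2.79, 3.14, 3.14, 3.14, 3.14].

INTERFACE

Orientations are given as a unit quaternion [x, y, z, w].
In Python, from cell import * gives the robot as it stands.
- The arm moves only by the tool play_rows, never from a script. Its argument "moves" is a list that holds one entry, the list of rows, each a list of 5 numbers: the shift along the tool's x, y, z in cm, then the turn about the tool's z in degrees, then the opening, from 0 (shut) to 1 (fully open). A call has 1 to 20 rows; each row shifts and turns the commanded pose from where the row before left it, along the tool's axes as they then stand; what a row does not reach is not made up. A row lasts 1/10 s, in which the tool goes at most 50 mm and 8.59 degrees, less where a joint would pass 70% of its speed; a pose out of reach is approached as far as the arm can. A call with a gripper value outside its range is refused whole. The fingers move at their own pace and stop on an object; the grip force is fixed at half the most. Time passes only in rows, so rows that do not move let the fingers close. It gives the time, the measured TCP pose, the force and the opening at its end, in the units of the state.
- get_state(): the state, without advancing time (a new reading comes with each control period).
- snapshot(name): name is "scene" or "top" or "wrist"; returns (picture, depth): 420x560x3 uint8, blue, green, red; 420x560 float32, mm along the optical axis (not along the pixel's ray), 0 where there is no reading.
- camera_model(name): a dict with "vfov" (degrees; the focal length in pixels is half the picture's height over the tangent of half this angle, whatever the lens; pixels are square), "cx", "cy" (the principal point, pixels), "R" (3x3) and "t" (3): a world point X has camera coordinates R X + t. Camera axes: x right, y down, z forward; pixel columns grow to the right and rows downward; lengths in mm; the calibration is good to about 2 mm. The wrist camera is an equidistant fisheye: a pixel r from the principal point sees the ray r / f radians off the axis. A picture is of the moment at which its call begins: read the wrist's pose just before it. camera_model takes no time and is no camera call; for the wrist camera it gives the pose at the moment of the call.
- finish_job(): hands the job in, once; it reports no verdict.
Trained networks look in the newest picture that a camera, given by its name, has taken for a name from the list of things; names that differ only in an ending like _2 or _b are one class to them, and where a whole thing is asked for, a point or a joint stands for the part that bears it (a point fixed in the world has none). Each returns a list of dicts, best first, with "score" (0 to 1); they miss things now and then, are a little off and sometimes report something else, mostly with a low value. They report only what shows in the picture. A call takes as long as a camera call.
- outline_of(thing, camera): "pixels" (420x560 bool, what is visible of it).
- place_of(thing, camera): "at" ([x, y, z] in mm, in the coordinates of the camera as it stood for that picture, good to about 4 mm: a listed point, or the origin of a listed thing).
The state is a dict: "time": time; "joint_pos": joint angles; "qd": joint speeds; "tau": joint torques, N m; "tcp_pos": TCP position; "tcp_rot": TCP orientation; "force": force on the tool from outside, world axes, zero at the start; "moment": the same for the moment, N m; "opening": finger opening in mm.
Only numpy, scipy, OpenCV 4.12 (cv2) and the standard library are available. Lean on these libraries where they do the work, as an engineer would, in place of code of your own. Each camera call takes 0.05 s, during which the arm holds its last target.

## Working session

There is one attempt and no reset: what is moved stays moved. The work goes in short steps, Python scripts to look and compute and a tool call to move; the robot and the scene stay as the last step left them, time stands still between calls to the robot, and variables do not carry over. Pictures are saved under pics/ and viewed, and the job is handed in when it is done.

Besides the shell and the picture viewer there is one more tool, called after "Request:" by a JSON object that holds its "name" and its "arguments". play_rows: Moves the arm, as the interface text tells. Its arguments: {"type":"object","properties":{"moves":{"type":"array","items":{"type":"array","items":{"type":"array","items":{"type":"number"}}}}},"required":["moves"]}

```bash
mkdir -p pics; ls; cat > h.py <<'E'
from cell import *
import numpy as np, cv2
def look(names,cam):
    p,d=snapshot(cam); M=camera_model(cam); R=np.array(M["R"]);t=np.array(M["t"])
    out={}
    for n in names:
        r=place_of(n,cam)
        out[n]=[(np.round(R.T@(np.array(q["at"])-t),1).tolist(),round(q["score"],2)) for q in r[:2]]
    return p,d,M,out
E
python3 - <<'E'
from h import *
s=get_state(); print(s)
for c in ("scene","top"):
    p,d,M,o=look(["tub","button","tee_bar"],c); cv2.imwrite(f"pics/{c}0.png",p)
    print(c,o,M["vfov"],M["cx"],M["cy"])
    np.save(c+"_d.npy",d)
print(get_state()["time"])
E
```

```text
pics
{'time': 0.0, 'joint_pos': array([ 1.19581583e+00,  2.17735005e-01,  1.61494920e+00,  2.74390103e-05,
        1.31128014e+00, -1.12163529e-01]), 'qd': array([ 0.00143481,  0.00193404, -0.00175153, -0.00136611, -0.00010219,
       -0.00206414]), 'tau': array([ 2.48460674e-04, -3.96834505e+01, -3.03857625e+01, -1.66199852e-04,
        9.59422672e-03,  7.05598737e-06]), 'tcp_pos': array([162.03127896, 602.80605316, 237.97225317]), 'tcp_rot': array([ 1.31034028e-01,  9.91377162e-01, -1.14764434e-03, -2.98855551e-04]), 'force': array([-0.03567567,  0.10590893, -0.0102979 ]), 'moment': array([ 0.00278995, -0.03759064, -0.02763042]), 'opening': 85.29147661531165}
scene {'tub': [], 'button': [([558.7, 145.3, 156.5], 0.37)], 'tee_bar': [([543.0, 61.9, 132.7], 0.45)]} 53.95332914646286 277.7188731984514 202.6502176089803
top {'tub': [], 'button': [([559.0, 143.9, 157.6], 0.58)], 'tee_bar': [([540.6, 62.6, 135.1], 0.57)]} 48.67160975104886 281.73339437343213 206.10190363010986
0.4
```

View pics/scene0.png

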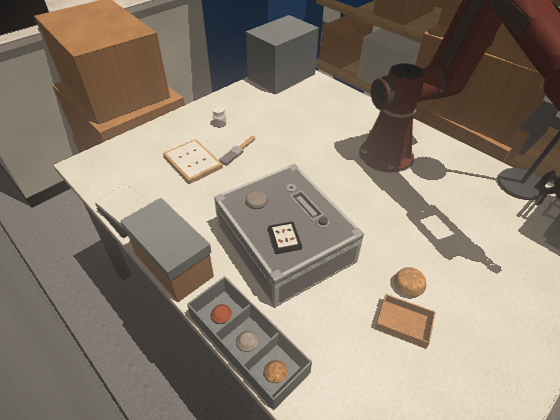

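View pics/top0.png

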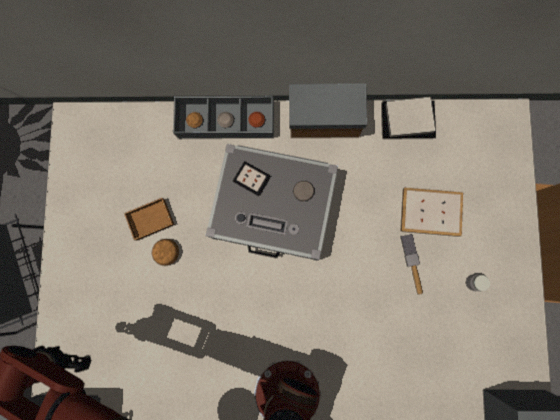

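```bash
python3 - <<'E'
from h import *
p=cv2.imread("pics/top0.png");d=np.load("top_d.npy");M=camera_model("top")
R=np.array(M["R"]);t=np.array(M["t"]);f=210/np.tan(np.radians(M["vfov"]/2))
for n,q in (("button",[558.9,144.5,156]),("tee",[541.5,62.2,140])):
    c=R@np.array(q)+t; print(n,M["cx"]+f*c[0]/c[2],M["cy"]+f*c[1]/c[2])
v,u=np.mgrid[:420,:560]
P=np.stack([(u-M["cx"])/f*d,(v-M["cy"])/f*d,d],-1).reshape(-1,3)
W=((P-t)@R).reshape(420,560,3); np.save("top_W.npy",W)
m=(d>0)&(abs(W[...,2]-142)<5)&(W[...,0]>400)
n,l,st,_=cv2.connectedComponentsWithStats(m.astype(np.uint8))
k=1+st[1:,4].argmax();m=l==k
print("lid z",np.median(W[m][:,2]),cv2.minAreaRect(W[m][:,:2].astype(np.float32)))
m=(d>0)&(W[...,2]>150)&(W[...,2]<165)&(np.hypot(W[...,0]-559,W[...,1]-144)<30)
print("btn",m.sum(),W[m].mean(0),W[m].min(0),W[m].max(0))
o=outline_of("button","top");print([(q["score"],W[q["pixels"]].mean(0)) for q in o])
o=outline_of("tee_bar","top");
for q in o:
  X=W[q["pixels"]&(d>0)];print(q["score"],X.mean(0),np.median(X[:,2]),cv2.minAreaRect(X[:,:2].astype(np.float32)))
E
```

```text
button 240.19799824907295 217.89178560557107
tee 266.88319008489935 223.9517554229097
lid z 142.9396558231972 ((615.8422241210938, 47.83897399902344), (364.22943115234375, 304.20770263671875), 78.27153778076172)
btn 65 [559.78472587 145.04324643 156.28706066] [543.50659288 117.51842266 150.01384642] [581.29489736 161.42295597 163.35180514]
[(0.63, array([559.17009409, 146.24026269, 157.28444061]))]
0.74 [541.00182597  61.99262838 140.25957894] 141.17366526226107 ((542.3272705078125, 62.141090393066406), (90.37340545654297, 19.758563995361328), 77.46295166015625)
```

The top and scene views agree. The case is yawed about -12°, with the tee axis near (542, 62.5). In the top picture the button is at about (240, 218), which puts it near (559, 145.5) with its top at z≈156. The breather valve is on the other side of the handle.

```bash
cat >> h.py <<'E'
from scipy.spatial.transform import Rotation as Ro
def togo(x,y,z):
    s=get_state(); r=Ro.from_quat(s["tcp_rot"])
    print("t",round(s["time"],2),"tcp",np.round(s["tcp_pos"],1),"F",np.round(s["force"],1),"M",np.round(s["moment"],3),"open",round(s["opening"],1),"yaw_y",np.degrees(np.arctan2(*r.as_matrix()[[1,0],1])).round(1))
    print("shift cm",np.round(r.inv().apply(np.array([x,y,z])-s["tcp_pos"])/10,2))
E
python3 -c "
from h import *
togo(559.3,145.5,230)"
```

```text
t 0.5 tcp [162.4 603.5 239.3] F [-0.4  0.1 -0.5] M [-0.015  0.003  0.029] open 85.3 yaw_y 74.9
shift cm [-50.23 -33.92   0.93]
```

Request:
{"name": "play_rows", "arguments": {"moves": [[[-2.7,-1.8,0.05,0,0],[-2.7,-1.8,0.05,0,0],[-2.7,-1.8,0.05,0,0],[-2.7,-1.8,0.05,0,0],[-2.7,-1.8,0.05,0,0],[-2.7,-1.8,0.05,0,0],[-2.7,-1.8,0.05,0,0],[-2.7,-1.8,0.05,0,0],[-2.7,-1.8,0.05,0,0],[-2.7,-1.8,0.05,0,0],[-2.7,-1.8,0.05,0,0],[-2.7,-1.8,0.05,0,0],[-2.7,-1.8,0.05,0,0],[-2.7,-1.8,0.05,0,0],[-2.7,-1.8,0.05,0,0],[-2.7,-1.8,0.05,0,0],[-2.7,-1.8,0.05,0,0],[-2.7,-1.8,0.05,0,0],[0,0,0,0,0],[0,0,0,0,0]]]}}

```text
time: 2.5
tcp_pos: [547.6, 164.1, 230.2]
tcp_rot: [0.132, 0.991, 0.0, -0.0]
force: [-0.2, 0.0, -0.8]
opening: -0.1
```

Request:
{"name": "play_rows", "arguments": {"moves": [[[0,0,0,7.9,0],[0,0,0,7.9,0],[0,0,0,7.9,0],[0,0,0,7.9,0],[0,0,0,7.9,0],[0,0,0,7.9,0],[0,0,0,7.9,0],[0,0,0,7.9,0],[0,0,0,7.9,0],[0,0,0,7.9,0],[0,0,0,7.9,0],[0,0,0,0,0],[0,0,0,0,0]]]}}

```text
time: 3.8
tcp_pos: [546.8, 165.3, 230.3]
tcp_rot: [0.776, 0.631, -0.0, -0.0]
force: [0.8, 0.2, 0.7]
opening: -0.2
```

```bash
python3 -c "
from h import *
togo(559.3,145.5,175)
p,d,M,o=look(['button','tee_bar'],'wrist');print(o);cv2.imwrite('pics/w1.png',p)
for n in ('button','tee_bar'):
  print(n,[ (q['score'],np.argwhere(q['pixels']).mean(0)) for q in outline_of(n,'wrist')])
"
```

```text
t 3.8 tcp [546.8 165.3 230.3] F [0.8 0.2 0.7] M [ 0.014 -0.021  0.062] open -0.2 yaw_y -11.7
shift cm [-1.69  1.63  5.53]
{'button': [([561.9, 146.3, 158.0], 0.82)], 'tee_bar': [([688.4, 114.8, 145.9], 0.27)]}
button [(0.96, array([243.31270718, 306.59668508]))]
tee_bar []
```

Request:
{"name": "play_rows", "arguments": {"moves": [[[-0.85,0.85,1,0,0],[-0.85,0.85,1,0,0],[0,0,2,0,0],[0,0,1.5,0,0],[0,0,0,0,0],[0,0,0,0,0]]]}}

```text
time: 4.65
tcp_pos: [560.2, 143.9, 174.3]
tcp_rot: [0.777, 0.629, -0.001, -0.0]
force: [-0.4, 0.3, -0.1]
opening: 0.3
```

```bash
python3 -c "
from h import *
togo(560,145.5,165)
p,d=snapshot('wrist');cv2.imwrite('pics/w2.png',p)
p,d=snapshot('scene');cv2.imwrite('pics/s2.png',cv2.resize(p[140:280,180:400],None,fx=3,fy=3))
"
```

```text
t 4.65 tcp [560.2 143.9 174.3] F [-0.4  0.3 -0.1] M [-0.038 -0.076  0.023] open 0.3 yaw_y -12.0
shift cm [ 0.16 -0.05  0.93]
```

View pics/w2.png

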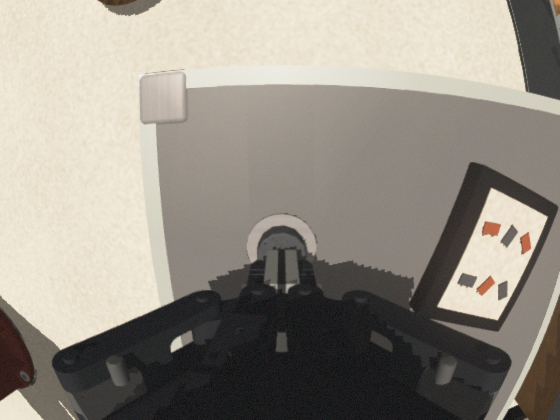

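View pics/s2.png

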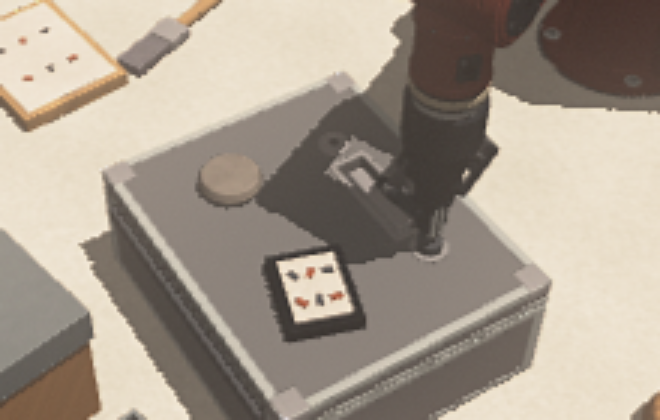

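The fingertips are just over the button, with its ring at about (282, 245) in the wrist view. Next I step down gently.

Request:
{"name": "play_rows", "arguments": {"moves": [[[0.1,0,0.4,0,0],[0,0,0.3,0,0],[0,0,0.1,0,0],[0,0,0.1,0,0],[0,0,0,0,0]]]}}

```text
time: 5.25
tcp_pos: [560.7, 145.3, 166.2]
tcp_rot: [0.777, 0.63, -0.0, -0.0]
force: [-0.3, 0.2, 0.4]
opening: -0.3
```

Request:
{"name": "play_rows", "arguments": {"moves": [[[0,0,0.1,0,0],[0,0,0.1,0,0],[0,0,0,0,0]]]}}

```text
time: 5.55
tcp_pos: [560.9, 145.3, 164.7]
tcp_rot: [0.777, 0.63, 0.0, 0.0]
force: [-1.1, 1.0, 1.9]
opening: -0.0
```

Request:
{"name": "play_rows", "arguments": {"moves": [[[0,0,0.1,0,0],[0,0,0,0,0]]]}}

```text
time: 5.75
tcp_pos: [560.9, 145.3, 164.2]
tcp_rot: [0.777, 0.63, 0.0, 0.0]
force: [-2.5, -0.1, 6.0]
opening: -0.5
```

Request:
{"name": "play_rows", "arguments": {"moves": [[[0,0,0,0,0],[0,0,0,0,0]]]}}

```text
time: 5.95
tcp_pos: [560.9, 145.3, 164.2]
tcp_rot: [0.777, 0.63, 0.0, 0.0]
force: [-2.0, -0.3, 5.6]
opening: -0.2
```

Request:
{"name": "play_rows", "arguments": {"moves": [[[0,0,0.05,0,0],[0,0,0,0,0]]]}}

```text
time: 6.15
tcp_pos: [560.9, 145.3, 163.9]
tcp_rot: [0.777, 0.63, 0.0, 0.0]
force: [-2.1, 0.2, 6.2]
opening: 0.1
```

```bash
python3 -c "
from h import *
togo(560,145.5,165)
p,d=snapshot('wrist');cv2.imwrite('pics/w3.png',p[180:400,160:420])
p,d=snapshot('scene');cv2.imwrite('pics/s3.png',cv2.resize(p[160:250,270:380],None,fx=6,fy=6))
togo(560,145.5,165)
"
```

```text
t 6.15 tcp [560.9 145.3 163.9] F [-2.1  0.2  6.2] M [-0.008  0.43  -0.055] open 0.1 yaw_y -12.0
shift cm [ 0.   -0.09 -0.11]
t 6.25 tcp [560.9 145.3 164. ] F [-2.4  0.2  7.3] M [-0.031  0.522  0.009] open -0.2 yaw_y -12.0
shift cm [ 0.   -0.09 -0.1 ]
```

View pics/w3.png

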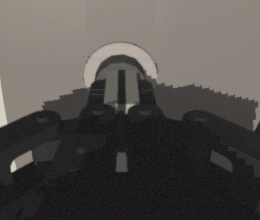

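View pics/s3.png

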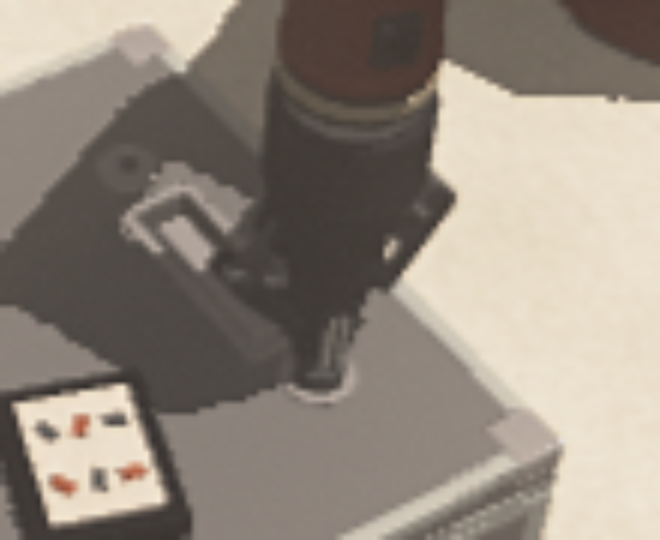

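Request:
{"name": "play_rows", "arguments": {"moves": [[[0,0,0.05,0,0],[0,0,0,0,0],[0,0,0,0,0]]]}}

```text
time: 6.55
tcp_pos: [560.9, 145.3, 163.6]
tcp_rot: [0.777, 0.63, 0.0, 0.0]
force: [-3.5, -0.2, 7.2]
opening: 0.1
```

Request:
{"name": "play_rows", "arguments": {"moves": [[[0,0,0.05,0,0],[0,0,0,0,0],[0,0,0,0,0]]]}}

```text
time: 6.85
tcp_pos: [560.9, 145.3, 163.1]
tcp_rot: [0.777, 0.63, 0.0, 0.0]
force: [-3.3, -0.9, 6.5]
opening: -0.4
```

Request:
{"name": "play_rows", "arguments": {"moves": [[[0,0,0.05,0,0],[0,0,0,0,0],[0,0,0,0,0]]]}}

```text
time: 7.15
tcp_pos: [560.9, 145.3, 162.6]
tcp_rot: [0.777, 0.63, 0.0, 0.0]
force: [-2.8, -0.3, 6.6]
opening: 0.4
```

Request:
{"name": "play_rows", "arguments": {"moves": [[[0,0,0.05,0,0],[0,0,0,0,0],[0,0,0,0,0]]]}}

```text
time: 7.45
tcp_pos: [560.9, 145.3, 162.2]
tcp_rot: [0.777, 0.63, -0.0, -0.0]
force: [-2.6, 0.3, 7.5]
opening: -0.1
```

Request:
{"name": "play_rows", "arguments": {"moves": [[[0,0,0.05,0,0],[0,0,0,0,0],[0,0,0,0,0]]]}}

```text
time: 7.75
tcp_pos: [560.9, 145.3, 161.8]
tcp_rot: [0.777, 0.63, -0.0, -0.0]
force: [-3.7, 0.5, 7.5]
opening: -0.3
```

Force is flat at about 7 N while the button travels, so I continue.

Request:
{"name": "play_rows", "arguments": {"moves": [[[0,0,0.05,0,0],[0,0,0,0,0],[0,0,0.05,0,0],[0,0,0,0,0]]]}}

```text
time: 8.15
tcp_pos: [560.9, 145.3, 160.7]
tcp_rot: [0.777, 0.63, 0.0, 0.0]
force: [-3.3, -0.4, 7.5]
opening: 0.1
```

Request:
{"name": "play_rows", "arguments": {"moves": [[[0,0,0.05,0,0],[0,0,0,0,0],[0,0,0,0,0]]]}}

```text
time: 8.45
tcp_pos: [560.9, 145.3, 160.3]
tcp_rot: [0.777, 0.63, -0.0, -0.0]
force: [-3.4, -0.8, 7.9]
opening: 0.1
```

```bash
python3 -c "
from h import *
togo(560,145.5,165)
p,d=snapshot('scene');cv2.imwrite('pics/s4.png',cv2.resize(p[160:250,270:380],None,fx=6,fy=6))
print(look(['tee_bar'],'scene')[3],look(['tee_bar'],'top')[3])
"
```

```text
t 8.45 tcp [560.9 145.3 160.3] F [-3.4 -0.8  7.9] M [-0.042  0.623  0.026] open 0.1 yaw_y -12.0
shift cm [-0.   -0.09 -0.47]
{'tee_bar': [([542.1, 60.8, 133.2], 0.65)]} {'tee_bar': [([540.8, 62.9, 135.2], 0.73), ([687.2, 113.6, 140.6], 0.48)]}
```

View pics/s4.png

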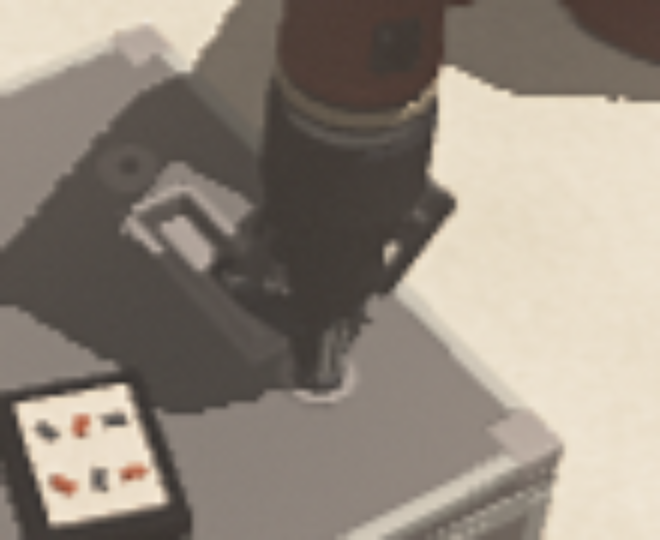

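Request:
{"name": "play_rows", "arguments": {"moves": [[[0,0,0.05,0,0],[0,0,0,0,0],[0,0,0,0,0]]]}}

```text
time: 9.0
tcp_pos: [560.9, 145.3, 159.9]
tcp_rot: [0.777, 0.63, 0.0, 0.0]
force: [-3.3, -0.3, 8.4]
opening: 0.0
```

Request:
{"name": "play_rows", "arguments": {"moves": [[[0,0,0.05,0,0],[0,0,0,0,0],[0,0,0,0,0]]]}}

```text
time: 9.3
tcp_pos: [560.9, 145.3, 158.3]
tcp_rot: [0.777, 0.63, 0.0, 0.0]
force: [-1.5, -0.5, 4.9]
opening: -0.3
```

```bash
python3 -c "
from h import *
togo(560,145.5,165)
p,d=snapshot('scene');cv2.imwrite('pics/s5.png',cv2.resize(p[160:250,270:380],None,fx=6,fy=6))
print(look(['tee_bar'],'scene')[3],look(['tee_bar'],'top')[3])
"
```

```text
t 9.3 tcp [560.9 145.3 158.3] F [-1.5 -0.5  4.9] M [-0.035  0.298  0.001] open -0.3 yaw_y -12.0
shift cm [ 0.   -0.1  -0.67]
{'tee_bar': [([543.1, 63.5, 167.9], 0.43)]} {'tee_bar': [([539.9, 66.9, 170.2], 0.46)]}
```

The handle popped: tee_bar z went from about 134 to 169. I lift off and move over to the handle.

Request:
{"name": "play_rows", "arguments": {"moves": [[[0,0,-1,0,0],[0,0,-2,0,0],[0,0,-2,0,0],[0,0,-1,0,0.4],[0,0,0,0,0.4],[0,0,0,0,0.4],[0,0,0,0,0.4]]]}}

```text
time: 10.25
tcp_pos: [559.9, 145.1, 216.2]
tcp_rot: [0.777, 0.63, -0.001, -0.001]
force: [0.4, -0.8, 0.0]
opening: 34.2
```

```bash
python3 -c "
from h import *
togo(542.3,62.5,171)
p,d,M,o=look(['tee_bar'],'wrist');print(o);cv2.imwrite('pics/w6.png',p)
p,d,M,o=look(['tee_bar','button'],'top');print(o)
f=210/np.tan(np.radians(M['vfov']/2));R=np.array(M['R']);t=np.array(M['t'])
v,u=np.mgrid[:420,:560]
W=((np.stack([(u-M['cx'])/f*d,(v-M['cy'])/f*d,d],-1).reshape(-1,3)-t)@R).reshape(420,560,3)
for q in outline_of('tee_bar','top'):
  X=W[q['pixels']&(d>0)];X=X[X[:,2]>165];print(len(X),np.median(X,0),cv2.minAreaRect(X[:,:2].astype(np.float32)))
"
```

```text
t 10.25 tcp [559.9 145.1 216.2] F [ 0.4 -0.8  0. ] M [-0.034  0.037 -0.022] open 34.2 yaw_y -12.0
shift cm [-8.44  0.    4.53]
{'tee_bar': [([542.0, 63.7, 173.5], 0.57)]}
{'tee_bar': [([541.6, 64.4, 169.3], 0.52)], 'button': [([421.6, -422.3, 0.5], 0.46), ([457.5, 414.7, 0.3], 0.37)]}
159 [540.97700047  62.97793565 177.27589136] ((541.94384765625, 63.023494720458984), (86.99055480957031, 17.44278907775879), 77.33677673339844)
```

View pics/w6.png

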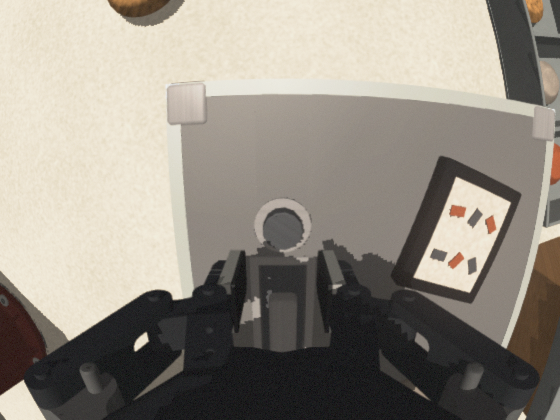

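The handle stands up at about (541.8, 63.2) with its top near 177. In the wrist view the button is at (283, 225), aligned with the jaws. I move over the axis and come down astride the bar.

Request:
{"name": "play_rows", "arguments": {"moves": [[[-2,0,0,0,0.4],[-2,0,0,0,0.4],[-2,0,0,0,0.4],[-2,0,0,0,0.4],[-0.4,0,0,0,0.4],[0,0,1.4,0,0.4],[0,0,0,0,0.4],[0,0,0,0,0.4]]]}}

```text
time: 11.35
tcp_pos: [542.7, 63.9, 202.5]
tcp_rot: [0.777, 0.63, -0.001, -0.001]
force: [1.0, 0.4, -0.2]
opening: 34.1
```

```bash
python3 -c "
from h import *
togo(541.9,63.2,171)
p,d=snapshot('wrist');cv2.imwrite('pics/w7.png',p)
"
```

```text
t 11.35 tcp [542.7  63.9 202.5] F [ 1.   0.4 -0.2] M [-0.009  0.052 -0.034] open 34.1 yaw_y -11.9
shift cm [-0.08 -0.06  3.15]
```

View pics/w7.png

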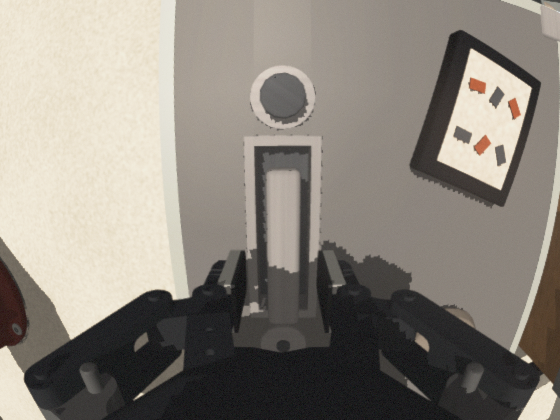

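The bar (cols 268–300) lies centred between the jaws. I descend, then narrow the jaws loosely around it.

Request:
{"name": "play_rows", "arguments": {"moves": [[[-0.1,-0.05,0.8,0,0.4],[0,0,0.8,0,0.4],[0,0,0.8,0,0.4],[0,0,0.75,0,0.4],[0,0,0,0,0.27],[0,0,0,0,0.27],[0,0,0,0,0.27],[0,0,0,0,0.27]]]}}

```text
time: 12.2
tcp_pos: [543.1, 62.2, 172.8]
tcp_rot: [0.777, 0.63, 0.0, 0.0]
force: [0.3, -0.0, -0.6]
opening: 23.1
```

```bash
python3 -c "
from h import *
togo(541.9,63.2,171)
p,d=snapshot('wrist');cv2.imwrite('pics/w8.png',p)
"
```

```text
t 12.2 tcp [543.1  62.2 172.8] F [ 0.3 -0.  -0.6] M [0.021 0.015 0.007] open 23.1 yaw_y -12.0
shift cm [ 0.07 -0.14  0.18]
```

View pics/w8.png

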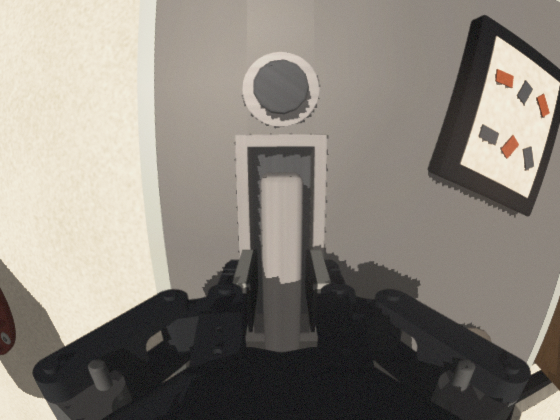

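Request:
{"name": "play_rows", "arguments": {"moves": [[[0,-0.08,0.2,0,0.27],[0,0,0,-5,0.27],[0,0,0,-5,0.27],[0,0,0,-5,0.27],[0,0,0,-5,0.27],[0,0,0,0,0.27],[0,0,0,0,0.27]]]}}

```text
time: 12.95
tcp_pos: [542.4, 62.0, 170.5]
tcp_rot: [0.656, 0.754, 0.0, 0.001]
force: [2.3, -1.9, -0.4]
opening: 23.1
```

```bash
cat >> h.py <<'E'
def st(tag):
    togo(541.9,63.2,171)
    p,d,M,o=look([],'top');R=np.array(M['R']);t=np.array(M['t']);f=210/np.tan(np.radians(M['vfov']/2))
    v,u=np.mgrid[:420,:560]
    W=((np.stack([(u-M['cx'])/f*d,(v-M['cy'])/f*d,d],-1).reshape(-1,3)-t)@R).reshape(420,560,3)
    # lid heights at case-frame patches
    c,s=np.cos(np.radians(-11.8)),np.sin(np.radians(-11.8))
    X=(W[...,0]-615.5)*c+(W[...,1]-47.8)*s; Y=-(W[...,0]-615.5)*s+(W[...,1]-47.8)*c
    for nm,m in (("front",(X>-135)&(X<-40)&(abs(Y)>110)&(abs(Y)<165)),("hinge",(X>110)&(X<135)&(abs(Y)<165))):
        z=W[...,2][m&(d>0)]; z=z[(z>120)&(z<175)]; print(nm,len(z),np.median(z).round(1) if len(z) else None)
    p,d=snapshot('wrist');cv2.imwrite(f'pics/{tag}.png',p)
E
python3 -c "
from h import *
st('w9')"
```

```text
t 12.95 tcp [542.4  62.  170.5] F [ 2.3 -1.9 -0.4] M [-0.306 -0.306  0.006] open 23.1 yaw_y 7.9
shift cm [ 0.13 -0.04 -0.05]
front 1049 143.7
hinge 792 142.8
```

View pics/w9.png

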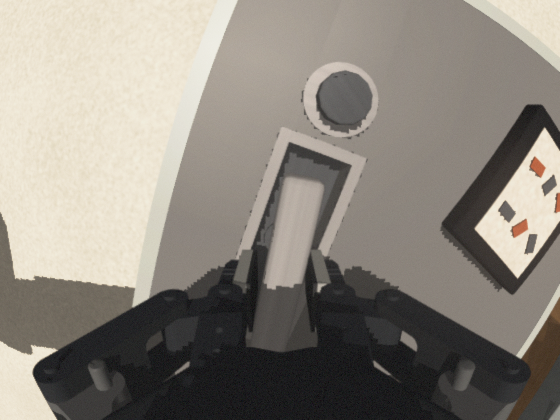

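The bar follows the jaws with about 13° of slack. I continue.

Request:
{"name": "play_rows", "arguments": {"moves": [[[0,0,0,-4,0.27],[0,0,0,-4,0.27],[0,0,0,-4,0.27],[0,0,0,-4,0.27],[0,0,0,-4,0.27],[0,0,0,0,0.27],[0,0,0,0,0.27]]]}}

```text
time: 13.75
tcp_pos: [542.6, 62.4, 170.7]
tcp_rot: [0.516, 0.857, 0.001, 0.001]
force: [4.3, -1.7, -0.3]
opening: 23.1
```

```bash
python3 -c "
from h import *
st('w10')"
```

```text
t 13.75 tcp [542.6  62.4 170.7] F [ 4.3 -1.7 -0.3] M [-0.262 -0.531 -0.086] open 23.1 yaw_y 27.9
shift cm [ 0.1  -0.02 -0.03]
front 1050 143.4
hinge 797 142.9
```

View pics/w10.png

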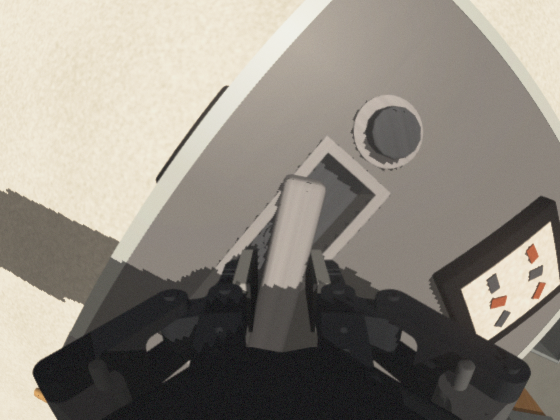

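The bar is about 27° round and the lid is still shut (front 143.4). From here I take small steps, backing off after each so jaw friction can't hold the lid down.

Request:
{"name": "play_rows", "arguments": {"moves": [[[0,0,0,-3,0.27],[0,0,0,-3,0.27],[0,0,0,3,0.27],[0,0,0,0,0.27],[0,0,0,0,0.27]]]}}

```text
time: 14.35
tcp_pos: [541.9, 62.7, 170.5]
tcp_rot: [0.492, 0.871, 0.0, -0.0]
force: [2.3, -0.0, -0.2]
opening: 23.0
```

```bash
python3 -c "
from h import *
st('w11')"
```

```text
t 14.35 tcp [541.9  62.7 170.5] F [ 2.3 -0.  -0.2] M [-0.061 -0.376 -0.08 ] open 23.0 yaw_y 31.1
shift cm [ 0.05  0.03 -0.05]
front 1051 143.4
hinge 789 142.6
```

Request:
{"name": "play_rows", "arguments": {"moves": [[[0,0,0,-3,0.27],[0,0,0,-3,0.27],[0,0,0,-3,0.27],[0,0,0,3,0.27],[0,0,0,0,0.27],[0,0,0,0,0.27]]]}}

```text
time: 15.05
tcp_pos: [542.0, 62.8, 170.6]
tcp_rot: [0.445, 0.895, 0.0, 0.0]
force: [2.3, 1.1, 2.1]
opening: 23.4
```

```bash
python3 -c "
from h import *
st('w12')"
```

```text
t 15.05 tcp [542.   62.8 170.6] F [2.3 1.1 2.1] M [ 0.143 -0.303 -0.037] open 23.4 yaw_y 37.1
shift cm [ 0.04  0.02 -0.04]
front 1054 144.9
hinge 790 142.8
```

View pics/w12.png

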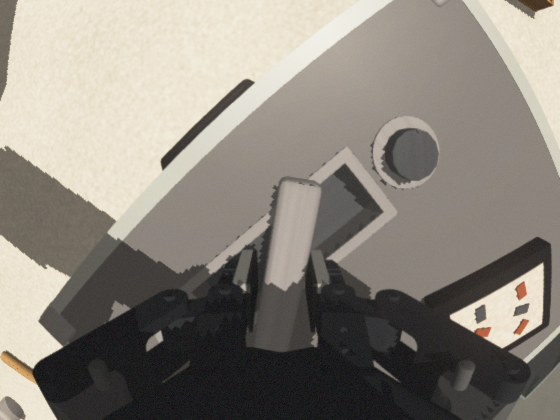

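The front has risen 1.5 mm and the upward force is 2 N. The latch has likely just let go, with the jaws holding the lid by friction. I back off a few degrees to test that.

Request:
{"name": "play_rows", "arguments": {"moves": [[[0,0,0,4,0.29],[0,0,0,4,0.31],[0,0,0,0,0.31],[0,0,0,0,0.31],[0,0,0,0,0.31]]]}}

```text
time: 15.65
tcp_pos: [541.3, 62.3, 169.8]
tcp_rot: [0.507, 0.862, -0.0, -0.001]
force: [0.0, 0.1, 0.4]
opening: 26.2
```

```bash
python3 -c "
from h import *
st('w13')"
```

```text
t 15.65 tcp [541.3  62.3 169.8] F [0.  0.1 0.4] M [ 0.003 -0.053 -0.022] open 26.2 yaw_y 29.1
shift cm [ 0.04  0.09 -0.12]
front 1045 144.8
hinge 793 142.8
```

View pics/w13.png

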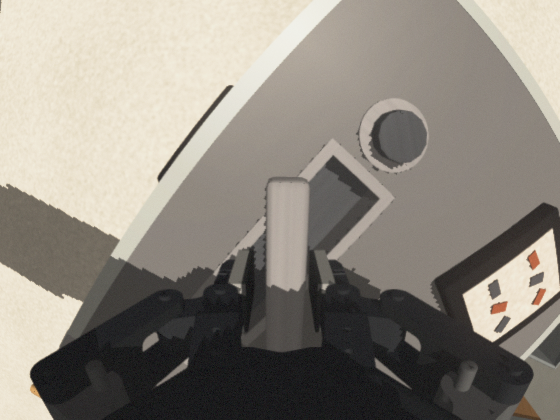

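It hasn't released. With the jaws free, the lid sits at its shut play of about 0.005 rad and the bar is near 40°. I continue stepping.

Request:
{"name": "play_rows", "arguments": {"moves": [[[0,0,0,-4,0.27],[0,0,0,-4,0.27],[0,0,0,-3,0.27],[0,0,0,-3,0.27],[0,0,0,-3,0.27],[0,0,0,4,0.28],[0,0,0,0,0.28],[0,0,0,0,0.28]]]}}

```text
time: 16.55
tcp_pos: [543.9, 62.7, 171.7]
tcp_rot: [0.406, 0.914, 0.001, 0.002]
force: [3.7, 2.7, 3.2]
opening: 24.1
```

```bash
python3 -c "
from h import *
st('w14')"
```

```text
t 16.55 tcp [543.9  62.7 171.7] F [3.7 2.7 3.2] M [ 0.285 -0.627  0.017] open 24.1 yaw_y 42.1
shift cm [ 0.17 -0.12  0.07]
front 1066 156.4
hinge 784 144.2
```

The latch let go: the front is at 156 and rising. I open the jaws and lift off.

Request:
{"name": "play_rows", "arguments": {"moves": [[[0,0,0,4,0.4],[0,0,0,0,0.5],[0,0,0,0,0.5],[0,0,0,0,0.5]]]}}

```text
time: 17.05
tcp_pos: [540.9, 62.2, 169.4]
tcp_rot: [0.437, 0.899, -0.001, -0.001]
force: [-0.4, 0.1, -0.5]
opening: 42.7
```

```bash
python3 -c "
from h import *
st('w15')"
```

```text
t 17.05 tcp [540.9  62.2 169.4] F [-0.4  0.1 -0.5] M [-0.029  0.014  0.036] open 42.7 yaw_y 38.1
shift cm [ 0.02  0.14 -0.16]
front 1075 162.1
hinge 782 145.1
```

View pics/w15.png

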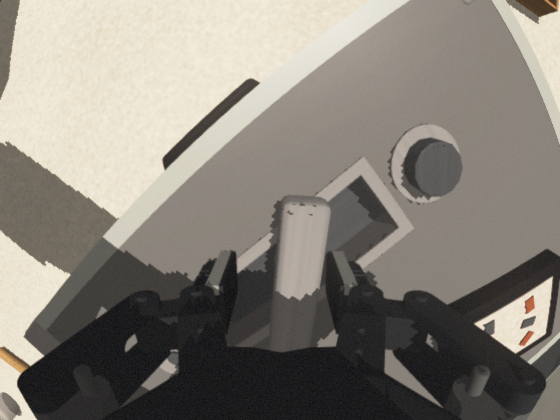

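Request:
{"name": "play_rows", "arguments": {"moves": [[[0,0,-0.5,0,0.5],[0,0,-1,0,0.5],[0,0,-2,0,0.5],[0,0,-3,0,0.5],[0,0,-3,0,0.5],[0,0,-3,0,0.5],[0,0,0,0,0.5],[0,0,0,0,0.5],[0,0,0,0,0.5]]]}}

```text
time: 18.05
tcp_pos: [541.2, 62.4, 294.3]
tcp_rot: [0.438, 0.899, -0.0, -0.001]
force: [-0.9, 0.5, 0.3]
opening: 42.6
```

```bash
python3 -c "
from h import *
st('w16')
for c in ('scene','top','wrist'):
  p,d,M,o=look(['tee_bar','button','frame_small','stone_flat'],c);print(c,o)
  if c=='scene': cv2.imwrite('pics/s16.png',cv2.resize(p[140:300,200:400],None,fx=3.5,fy=3.5))
"
```

```text
t 18.05 tcp [541.2  62.4 294.3] F [-0.9  0.5  0.3] M [-0.022  0.01  -0.023] open 42.6 yaw_y 38.0
shift cm [1.000e-02 1.300e-01 1.233e+01]
front 917 162.3
hinge 779 144.8
scene {'tee_bar': [([546.4, 59.2, 189.0], 0.56)], 'button': [([562.8, 142.4, 177.1], 0.44)], 'frame_small': [([692.0, 114.7, 150.8], 0.88)], 'stone_flat': [([646.6, -54.4, 141.5], 0.63)]}
top {'tee_bar': [], 'button': [], 'frame_small': [([688.0, 109.7, 147.8], 0.85)], 'stone_flat': [([640.9, -49.2, 138.8], 0.89)]}
wrist {'tee_bar': [([550.3, 61.9, 192.0], 0.94)], 'button': [([565.8, 144.3, 175.1], 0.63)], 'frame_small': [([690.6, 112.5, 151.7], 0.59)], 'stone_flat': [([642.4, -51.8, 145.9], 0.84)]}
```

View pics/w16.png

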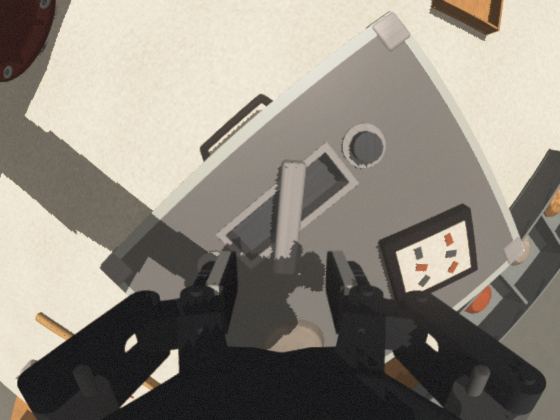

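View pics/s16.png

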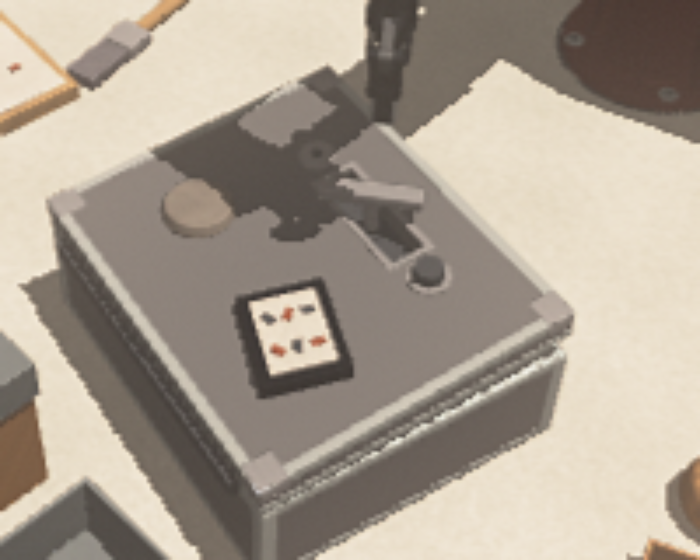

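The lid stands ajar with a visible gap. The handle is up and turned about 45°, the box and the stone are in place, and the gripper is clear.

```bash
python3 -c "
from h import *
print(finish_job())"
```

```text
the job is handed in; nothing more can be done
None
```

The latch is open and the lid stands ajar. I handed the job in at about 18 s of the 67 s allowed, and no verdict was reported.

- **Button:** I pressed it with shut fingers in steps of 1 mm or less. The highest reading between steps was about 8.4 N, and the handle then popped up by about 35 mm.
- **Handle:** I held the bar loosely between the jaws and turned it counter-clockwise in small steps, checking the lid after each. The latch let go at roughly 0.75–0.8 rad. The net force on the tool between steps stayed under about 6 N, with no sign of the end stop. Then I opened the jaws and lifted about 125 mm clear.
- **Last checks:** The lid front is up about 19 mm, which is about 0.08 rad. The last two lid readings agree (162.1 and 162.3 mm), so it is at rest. The handle bar is out at z≈190 mm and turned by about 45°, and the tool force is near zero.
- **Bystanders:** On the lid, the small frame and flat stone look unmoved in the pictures, but I had no starting position to measure them against. I did not re-measure the items on the table, and the arm touched none of them.

Two readings did not fit:
- **Button force:** It ran at 6–8 N, with a sideways part of about 3 N, instead of the 2–5 N stated. It dropped to about 5 N once the button tripped.
- **First rise of the lid:** It went up 1.5 mm before release and looked like the latch letting go, but it was only play in the shut lid.

The networks also missed the handle and button in the last top picture; the scene and wrist cameras both showed them.

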